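# Pin and clip the sharpening rest

## Robot

A 6-joint arm with a two-finger parallel gripper is mounted at the origin on the work surface. World frame = base frame: x ahead of the robot, y to its left, z up, the work surface at z = 0. Lengths are in m, angles in rad, forces in N, time in s.
With the tool pointing down it reaches from about 0.225 to 0.875 m from the base axis. Payload 3.4 kg.
Tool frame: the origin (TCP) lies on the centre line of the jaws, within the pads' length; the fingertips stand 17 mm ahead of it and the grasp point (between the pads) lies 2 mm behind it (manip.finger_overhang is the distance from the TCP to the fingertips, in m); y points along the fingers, x is the direction in which the jaws open and shut, and the axes are right-handed (so a half turn about y gives the same grasp; the last joint's range is limited). The gripper opens to 85 mm and grips with 20 to 120 N. Pads are 22 mm wide; open, the fingers measure 114 mm over their backs; the gripper's body (76 mm by 85 mm) begins 54 mm behind the grasp point. The pads swing forward as they close: fully open they stand 13 mm farther back than shut.
Start: joints at [-1.274, 0.276, 1.505, -0, 1.361, -0.121], TCP at [0.233, -0.526, 0.248] pointing down, gripper open.
Joint ranges: [-2.89, 2.89], [-0.75, 2.08], [0.22, 2.7], [-1.18, 4.32], [0.11, 2.71], [-2.7, 2.7]. Speed limits (rad/s): [2.57, 2.57, 3.14, 3.14, 3.14, 3.14].

## Interface

Orientations are given as a unit quaternion [w, x, y, z].
In Python, from rig import manip gives the robot as it stands.
- The arm moves only by the tool arm_command, never from a script. Its argument "commands" is a list of rows, each a list of 3 entries, a list of its own where there are three numbers: the finger opening in cm, from 0 to 8.54, then the shift along the world's x, y, z in cm, then the turn about the world's z in rad. A call has 1 to 12 rows; each row shifts and turns the commanded pose from where the row before left it; what a row does not reach is not made up. A row lasts 1/10 s, in which the tool goes at most 50 mm and 8.59 degrees, less where a joint would pass 70% of its speed; a pose out of reach is approached as far as the arm can. A call with a gripper value outside its range is refused whole. The fingers move at their own pace and stop on an object; "grip_force" is the grip in N (left out, the last holds). Time passes only in rows, so rows that do not move let the fingers close. It gives the time, the measured TCP pose, the force and the opening at its end, in the units of the state.
- manip.get_state(): the state, without advancing time (a new reading comes with each control period).
- manip.get_image(name): name is "scene" or "top"; returns a dict with "pixels" (400x640x3 uint8, red, green, blue), "range_z" (400x640 float32, m along the optical axis (not along the pixel's ray), 0 where there is no reading), "intrinsics" (3x3 intrinsics, pixels), "R" (3x3) and "t" (3): a world point X has camera coordinates R X + t. Camera axes: x right, y down, z forward; pixel columns grow to the right and rows downward; lengths in m; the calibration is good to about 2 mm. A picture is of the moment at which its call begins.
- manip.sign_off(): hands the job in, once; it reports no verdict.
The state is a dict: "clock": time; "qpos": joint angles; "qd": joint speeds; "effort": joint torques, N m; "position": TCP position; "ee_rot": TCP orientation; "contact_force": force on the tool from outside, world axes, zero at the start; "moment": the same for the moment, N m; "width": finger opening in m.
Only numpy, scipy, OpenCV 4.12 (cv2) and the standard library are available. Lean on these libraries where they do the work, as an engineer would, in place of code of your own. Each camera call takes 0.05 s, during which the arm holds its last target.

## Task

Slide the loose pin of the grinder's sharpening-rest bracket fully home, then take the spring R-clip out of the wooden block and push its straight leg down through the cross hole in the pin's free end until the bow snaps round the pin. Find the hole by feel, never force pin or clip harder than about 30 N, leave the clip sitting there upright by itself, and don't shove the other things on the bench about.

Things in the scene. Friction and masses are not known exactly. Their poses are not given: they have to be found in the camera images.
- bracket: Grey steel clevis screwed to the bench, with a dark bar and flat rest plate on its +x side. Origin: centre of its underside, z up. Base plate 100 (x) by 115 (y) by 8 mm. Two upright cheeks, 46 mm wide in x, 10 mm thick, from y = -35 to -25 and +25 to +35 mm, 98 mm high. Bar and plate reach x = +120 mm, 85 mm high. The pin lies along y through both cheeks, its axis at x = 0, z = 75 mm.
- pin (a joint): How far the pin is pushed in along bracket +y, in m: 0.045 is fully home, against a firm inner stop; starts between 0 and 0.010; about 6 N of friction. Plain steel pin, 22 mm diameter, it does not turn. Disc head, 34 mm diameter, 8 mm thick, on the bracket's -y side. The stop is set differently each time by up to 8 mm either way along y, which this reading does not show.
- head_nominal (a point): Fixed point of the bracket: where the centre of the outer face of the pin's head nominally lies when the pin is home (bracket y = -52, z = 75 mm). The true face is up to 8 mm away along y. Before that it stands out further to -y by (0.045 - joint pin). Push it along bracket +y.
- hole_nominal (a point): Fixed point of the bracket: nominal centre of the cross hole when the pin is home (on the pin's axis, bracket y = 57, z = 75 mm). The true hole is up to 8 mm away along y. It runs vertically through the pin, 7 mm across the pin, 6.4 mm along it, mouth opened out across only. Pin's top 11 mm above, free end 14 mm beyond the hole. Until home the hole is hidden in the bracket.
- clip_grip (a point): R-clip of 5 mm steel wire, about 70 g; this is the centre of its double coil (10 mm thick along the clip's y, 22 mm across), the place to grip, fingers closing along clip y. Axes are the clip's: z up along the straight leg, sprung arm on the +x side. The clip may go on either way round.
- clip_tip (a point): Blunt tip of the clip's straight leg (5 mm wire), 81.5 mm straight below the coil centre. The sprung arm beside it bulges into a bow and flares at its end, reaching 17 mm to +x, as low as this tip. With the clip home the tip is 27.5 mm below the pin's axis and the coil centre 54 mm above it (up to 1.5 mm less once settled under its weight).
- clip_bow (a joint): Spread of the clip's sprung arm in rad: about 0 at rest (within 0.01), about 0.08 while riding over the pin. Going down, the arm starts to ride on the pin some 25 mm before home, the push rises to roughly 8 to 15 N at 20 to 14 mm before home, fades from 10 mm and is nothing at home, when the bow springs round the pin. From 2 mm beyond home the push rises again steeply.
- block: Wooden block, 100 by 64 by 62 mm high (x, y, z), fixed to the bench, origin at the centre of its underside. The clip stands upright in a slot 20.5 by 6.5 mm and 50 mm deep in its top, along the block's x; the clip's coil is about 31 mm above the block's top.
- mallet: Bystander: hammer-shaped mallet lying on the bench, wooden head.
- cork_block: Bystander: cork sanding block, 100 by 60 by 35 mm.
- wax_tin: Bystander: flat round tin, 76 mm wide, 45 mm high.
- washer: Bystander: steel washer lying flat, 36 mm wide, 5 mm thick.
- screwdriver: Bystander: screwdriver lying on the bench.
- spindle: Bystander: small turned wooden spindle standing upright, 120 mm high, 48 mm foot.
- cup: Bystander: white cup, 72 mm wide, 90 mm high.
Not all that is in view belongs to the job. Leave any black look-alike of the block alone.

How it is judged:
By the outcome, as a careful person would: the job done as asked, in the order asked, and still so for the second after the job is handed in, with the robot touching nothing.
It also fails if it takes over 72 s, if anything falls off the work surface, if the arm or the gripper's body presses on something with over 40 N, if the wrist force passes 120 N, or if a joint passes its speed limit or range.

## Working session

There is one attempt and no reset: what is moved stays moved. The work goes in short steps, Python scripts to look and compute and a tool call to move; the robot and the scene stay as the last step left them, time stands still between calls to the robot, and variables do not carry over. Pictures are saved under pics/ and viewed, and the job is handed in when it is done.

Besides the shell and the picture viewer there is one more tool, called as name([rows], argument=value, ...), one row to a line, values as JSON. arm_command: Moves the arm, as the interface text tells. Its arguments: {"type":"object","properties":{"commands":{"type":"array"},"grip_force":{"type":"number"}},"required":["commands"]}

```bash
ls; mkdir -p pics
python3 - <<'E'
from rig import manip
import cv2,numpy as np
for n in("scene","top"):
    d=manip.get_image(n); cv2.imwrite(f"pics/{n}0.png",d["pixels"][:,:,::-1]); np.savez(f"{n}0.npz",**d)
    print(n,d["intrinsics"],d["R"],d["t"])
print(manip.get_state(), manip.finger_overhang)
E
```

```text
pics
scene [[508.38796355   0.         320.76579479]
 [  0.         508.38796355 198.2717531 ]
 [  0.           0.           1.        ]] [[-0.73917579  0.67343465 -0.01024363]
 [ 0.56106778  0.60728334 -0.56250324]
 [-0.37258838 -0.42153615 -0.82673162]] [ 0.34021574 -0.19695927  1.45743171]
top [[387.95857944   0.         316.77182687]
 [  0.         387.95857944 196.24809586]
 [  0.           0.           1.        ]] [[-0.01817347 -0.99979846 -0.00853078]
 [-0.99562189  0.01887867 -0.09154588]
 [ 0.09168848  0.00682972 -0.99576432]] [-0.01284146  0.46829353  1.00751396]
{'clock': 0.1, 'qpos': array([-1.27400393e+00,  2.76490904e-01,  1.50603171e+00, -3.48111807e-06,
        1.36072002e+00, -1.20986433e-01]), 'qd': array([-0.00068846, -0.00230011, -0.00267857,  0.00067024,  0.0005129 ,
        0.00105382]), 'effort': array([ 1.71726500e-03, -4.17699945e+01, -2.46402633e+01, -2.60764118e-04,
        5.72507342e-03, -3.32555871e-06]), 'position': array([ 0.23315923, -0.52509586,  0.24753947]), 'ee_rot': array([ 0.59319141, -0.59244388,  0.38589166, -0.38499588]), 'contact_force': array([-0.7979289 ,  0.45046973, -0.58055245]), 'moment': array([0.00845819, 0.00219371, 0.01246715]), 'width': 0.08533249695359002} 0.017
```

View pics/scene0.png

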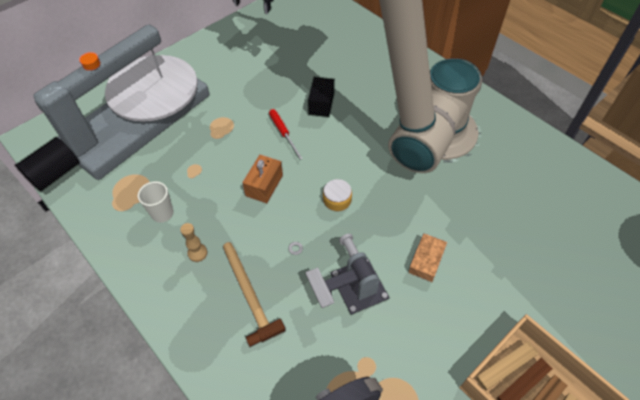

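View pics/top0.png

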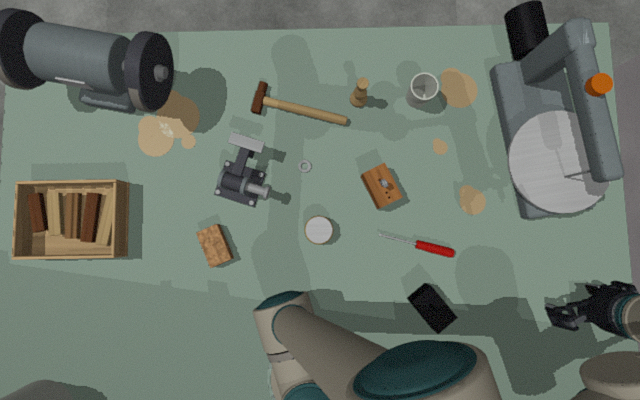

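```bash
cat > h.py <<'E'
import numpy as np,cv2
def load(n): return dict(np.load(n+".npz"))
def cloud(d):
    K=d["intrinsics"];z=d["range_z"].astype(float);v,u=np.mgrid[:400,:640]
    c=np.stack([(u-K[0,2])/K[0,0]*z,(v-K[1,2])/K[1,1]*z,z],-1)
    w=(c-d["t"])@d["R"]; w[z==0]=np.nan; return w
def proj(d,X):
    c=np.atleast_2d(X)@d["R"].T+d["t"]; p=c@d["intrinsics"].T; return p[:,:2]/p[:,2:]
E
python3 - <<'E'
from h import *
def crop(n,u0,v0,u1,v1,k): 
    im=cv2.imread(f"pics/{n}0.png")[v0:v1,u0:u1]; return cv2.resize(im,None,fx=k,fy=k,interpolation=cv2.INTER_CUBIC)
a=crop("top",195,120,295,220,4);b=crop("top",345,145,420,220,5.34)
b=cv2.resize(b,(400,400))
c=crop("scene",290,225,400,325,4);c=cv2.resize(c,(400,300))
e=crop("scene",230,140,300,210,4);e=cv2.resize(e,(400,300))
cv2.imwrite("pics/c1.png",np.vstack([np.hstack([a,b])]));cv2.imwrite("pics/c2.png",np.hstack([c,e]))
for n in("top","scene"):
    d=load(n+"0");w=cloud(d)
    for name,(x0,x1,y0,y1) in dict(br=(.3,.75,.05,.4),blk=(.35,.65,-.3,-.05)).items():
        m=(w[...,0]>x0)&(w[...,0]<x1)&(w[...,1]>y0)&(w[...,1]<y1)&(w[...,2]>.05)&(w[...,2]<.2)
        p=w[m];print(n,name,len(p),p.min(0),p.max(0))
        v,u=np.nonzero(m);print(u.min(),u.max(),v.min(),v.max())
E
```

```text
top br 2473 [0.4587516  0.09723801 0.0508416 ] [0.74990561 0.39985034 0.19998685]
128 269 70 199
top blk 997 [ 0.39334317 -0.23672588  0.05002197] [ 0.54649842 -0.05429015  0.10631386]
330 401 163 224
scene br 2023 [0.46287519 0.09824105 0.05003565] [0.74859579 0.39996682 0.19994586]
305 381 234 391
scene blk 871 [ 0.43473205 -0.2372551   0.0502825 ] [ 0.55167957 -0.13821477  0.10594041]
242 281 154 192
```

View pics/c1.png

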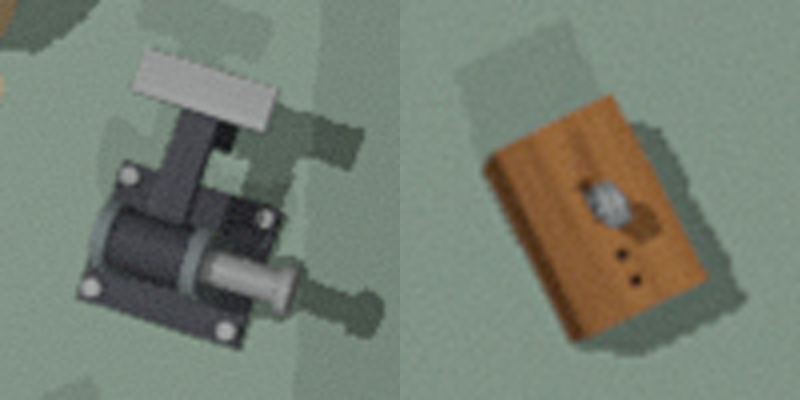

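View pics/c2.png

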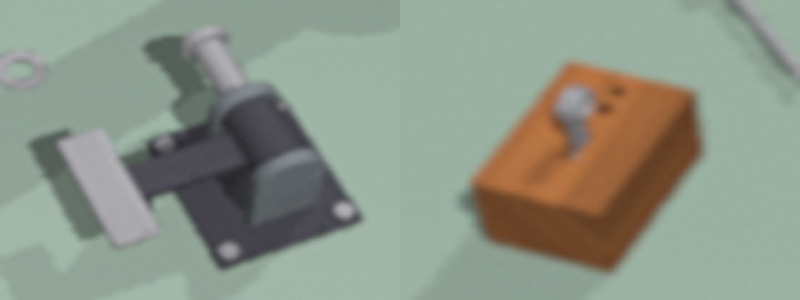

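```bash
cat >> h.py <<'E'
from scipy.spatial.transform import Rotation as Ro
def bw(P,p): # bracket pts -> world
    x,y,a=p; c,s=np.cos(a),np.sin(a); P=np.atleast_2d(P)
    return np.stack([x+c*P[:,0]-s*P[:,1],y+s*P[:,0]+c*P[:,1],P[:,2]],1)
E
python3 - <<'E'
from h import *
from scipy.optimize import least_squares
T=load("top0");S=load("scene0")
# base plate corners, top view crop/4+(195,120); corners at z=8mm
px=np.array([[127,162],[287,212],[242,349],[78,297]])/4+[195,120]-.375
P=np.array([[50,57.5,8],[50,-57.5,8],[-50,-57.5,8],[-50,57.5,8]])/1000
# rest plate? cheeks unknown; scene crop base corners: 110px->400 (3.636), 100->300 (3)
f=lambda p:(proj(T,bw(P,p))-px).ravel()
r=least_squares(f,[.55,.2,-.25]);print("plate fit top",r.x,r.fun.round(1))
p=r.x
# depth: pin cylinder
for n,d in(("top",T),("scene",S)):
    w=cloud(d);c,s=np.cos(p[2]),np.sin(p[2]);q=w[...,:2]-p[:2]
    bx=q[...,0]*c+q[...,1]*s;by=-q[...,0]*s+q[...,1]*c;bz=w[...,2]
    m=(abs(bx)<.03)&(by<-.042)&(by>-.12)&(bz>.05)&(bz<.12)
    print(n,"pin region",m.sum(),"by min",np.sort(by[m])[:8].round(4),"zmax",np.sort(bz[m])[-5:].round(4))
    m2=m&(by>-.085)
    # fit axis as line x=a+b*y with cyl radius 11, z=zc
    X=np.stack([bx[m2],by[m2],bz[m2]],1)
    g=lambda k:np.hypot(X[:,0]-k[0]-k[1]*X[:,1],X[:,2]-k[2])-.011
    rr=least_squares(g,[0,0,.075],loss="soft_l1",f_scale=.001);print("axis",rr.x,np.median(abs(rr.fun)))
    m3=(bx>.06)&(bx<.14)&(abs(by)<.08)&(bz>.078)&(bz<.092)
    v,u=np.nonzero(m3);print("rest plate",m3.sum(),bx[m3].min(),bx[m3].max(),by[m3].min(),by[m3].max(),np.median(bz[m3]))
    m4=(abs(bx)<.03)&(abs(by)<.045)&(bz>.09)&(bz<.105);print("cheek tops",m4.sum(),np.percentile(bx[m4],[2,50,98]),np.percentile(by[m4],[2,98]),bz[m4].max())
    # block
    m=(w[...,0]>.42)&(w[...,0]<.57)&(w[...,1]<-.1)&(w[...,1]>-.3)
    t=m&(abs(w[...,2]-.062)<.004)
    rc=cv2.minAreaRect((w[t][:,:2]*1000).astype(np.float32));print("block",rc,t.sum())
    cl=m&(w[...,2]>.07);k=w[cl];print("clip",len(k),k.mean(0),k.min(0),k.max(0))
st=np.array([0.59319141,-0.59244388,0.38589166,-0.38499588]);print(Ro.from_quat(st[[1,2,3,0]]).as_matrix().round(3))
E
```

```text
plate fit top [ 0.50824765  0.18384963 -0.32757759] [ 0.  -0.6  0.1 -0.4 -0.4  0.5  0.2  0.5]
top pin region 193 by min [-0.0894 -0.089  -0.089  -0.0889 -0.0888 -0.0887 -0.0887 -0.0887] zmax [0.0917 0.0924 0.0925 0.093  0.094 ]
axis [-0.00615414 -0.00528572  0.07458182] 0.0010684024436538337
rest plate 432 0.06246106969879632 0.11464075381541806 -0.04138428499136433 0.047943099882172976 0.08376674299046752
cheek tops 260 [-0.02086318 -0.00612785  0.00941126] [-0.03081734  0.03775515] 0.09962545889445554
block ((490.7417907714844, -188.34494018554688), (99.53343200683594, 64.69403839111328), 25.397560119628906) 907
clip 43 [ 0.49031065 -0.18749017  0.09850718] [ 0.48054883 -0.19507485  0.08230202] [ 0.50023569 -0.18045251  0.10631386]
scene pin region 215 by min [-0.0883 -0.0875 -0.0873 -0.0872 -0.0868 -0.0865 -0.0863 -0.086 ] zmax [0.0911 0.0922 0.0924 0.0934 0.0938]
axis [-0.00432094 -0.01741968  0.0743927 ] 0.0014810355836134773
rest plate 564 0.06006247112917887 0.1171268187886008 -0.040506062449146604 0.05110519598694051 0.0836978053965042
cheek tops 293 [-0.01714948 -0.00177388  0.0117473 ] [-0.02841621  0.03962283] 0.10146144857199052
block ((493.82830810546875, -187.43728637695312), (103.02566528320312, 65.78665161132812), 25.128416061401367) 635
clip 58 [ 0.49621722 -0.18578135  0.09309998] [ 0.4835126  -0.19398124  0.07132069] [ 0.5050906  -0.17944862  0.10594041]
[[ 0.406 -0.     0.914]
 [-0.914  0.002  0.406]
 [-0.002 -1.     0.   ]]
```

```bash
cat >> h.py <<'E'
def box(X,lo,hi):
    lo,hi=np.array(lo)/1e3,np.array(hi)/1e3;q=abs(X-(lo+hi)/2)-(hi-lo)/2
    return np.linalg.norm(np.maximum(q,0),axis=1)+np.minimum(q.max(1),0)
def cyl(X,r,y0,y1):
    a=np.hypot(X[:,0],X[:,2]-.075)-r;b=abs(X[:,1]-(y0+y1)/2)-abs(y1-y0)/2
    q=np.stack([a,b],1);return np.linalg.norm(np.maximum(q,0),axis=1)+np.minimum(q.max(1),0)
def sdf(X,yf):
    return np.min([box(X,[-50,-57.5,0],[50,57.5,8]),box(X,[-23,-35,8],[23,-25,75]),box(X,[-23,25,8],[23,35,75]),
      cyl(X,.023,-.035,-.025),cyl(X,.023,.025,.035),cyl(X,.011,yf,yf+.123),cyl(X,.017,yf,yf+.008)],0)
def tob(w,p):
    c,s=np.cos(p[2]),np.sin(p[2]);q=w[:,:2]-p[:2]
    return np.stack([q[:,0]*c+q[:,1]*s,-q[:,0]*s+q[:,1]*c,w[:,2]],1)
E
python3 - <<'E'
from h import *
from scipy.optimize import least_squares
p0=np.array([.504,.19,-.32])
pts=[]
for n in("top","scene"):
    w=cloud(load(n+"0")).reshape(-1,3);w=w[np.isfinite(w[:,0])]
    b=tob(w,p0);m=(b[:,0]>-.065)&(b[:,0]<.03)&(abs(b[:,1]+.02)<.085)&(b[:,2]>.015)&(b[:,2]<.11)
    # drop sleeve between cheeks
    m&=~((abs(b[:,1])<.02))
    pts.append(w[m])
def f(k,sel):
    out=[]
    for i in sel:
        X=tob(pts[i],k[:3]);X[:,2]-=k[4+i];out.append(sdf(X,k[3]))
    return np.concatenate(out)
for sel in([0],[1],[0,1]):
    r=least_squares(f,list(p0)+[-.09,0,0],args=(sel,),loss="soft_l1",f_scale=.0015)
    print(sel,[len(pts[i]) for i in sel],r.x.round(4),np.median(abs(r.fun)))
p=r.x
print("head face now",bw([0,p[3],.075],p),"nominal",bw([0,-.052,.075],p),"hole nom",bw([0,.057,.075],p),"ydir",-np.sin(p[2]),np.cos(p[2]))
ims=[]
for n in("top","scene"):
    d=load(n+"0");im=cv2.resize(d["pixels"][:,:,::-1],None,fx=4,fy=4,interpolation=cv2.INTER_CUBIC)
    def line(P):
        q=proj(d,bw(np.array(P)/1e3,p))*4+1.5;cv2.polylines(im,[q.astype(np.int32)],False,(0,255,255),1)
    line([[50,57.5,8],[50,-57.5,8],[-50,-57.5,8],[-50,57.5,8],[50,57.5,8]])
    for y in(-35,-25,25,35): line([[23,y,8],[23,y,75]]+[[23*np.cos(t),y,75+23*np.sin(t)] for t in np.linspace(0,np.pi,15)]+[[-23,y,8]])
    for y in(p[3]*1e3,p[3]*1e3+8): line([[17*np.cos(t),y,75+17*np.sin(t)] for t in np.linspace(0,6.3,30)])
    q=proj(d,bw([.02,0,.05],p))[0]*4;u,v=q.astype(int);ims.append(im[v-250:v+250,u-200:u+200])
cv2.imwrite("pics/ov.png",np.hstack(ims))
E
```

```text
[0] [522] [ 0.5041  0.1897 -0.3288 -0.0929 -0.0007  0.    ] 0.0006237848633833531
[1] [788] [ 0.5067  0.1893 -0.3299 -0.0929  0.0261 -0.0011] 0.0006940657975884369
[0, 1] [522, 788] [ 0.5058  0.1895 -0.3335 -0.093  -0.0006 -0.0009] 0.000896437630032847Traceback (most recent call last):
  File "<stdin>", line 20, in <module>
  File "h.py", line 11, in bw
    x,y,a=p; c,s=np.cos(a),np.sin(a); P=np.atleast_2d(P)
    ^^^^^
ValueError: too many values to unpack (expected 3)
```

arm_command([
  [0, [1.6, 4.2, 0], -0.1],
  [0, [1.6, 4.2, 0], -0.1],
  [0, [1.6, 4.2, 0], -0.1],
  [0, [1.6, 4.2, 0], -0.1],
  [0, [1.6, 4.2, 0], -0.1],
  [0, [1.6, 4.2, 0], -0.1],
  [0, [1.6, 4.2, 0], -0.1],
  [0, [1.6, 4.2, 0], -0.05],
  [0, [1.6, 4.2, 0], 0],
  [0, [1.6, 4.2, 0], 0],
  [0, [1.6, 4.2, 0], 0],
  [0, [1.6, 4.2, 0], 0],
], grip_force=50)

```text
clock: 1.3
position: [0.4254, -0.0197, 0.2482]
ee_rot: [-0.41, 0.411, -0.576, 0.576]
contact_force: [1.1, -0.2, 0.4]
width: 0.0001
```

Run:
```python
from h import *
from rig import manip
s=manip.get_state();M=Ro.from_quat(s["ee_rot"][[1,2,3,0]]).as_matrix()
print(s["clock"],s["position"],s["contact_force"],s["width"],s["qpos"].round(3),"jaw ang",np.arctan2(M[1,0],M[0,0]))
p=[.5056,.1895,-.333]
print("in bracket",tob(s["position"][None],p))
print("start pt",bw([0,-.13,.08],p))
T=load("top0");w=cloud(T)
for nm,(u,v) in dict(tin=(319,229),washer=(305,166),cork=(214,245),spindle=(361,84),cup=(424,86)).items(): print(nm,w[v,u])
```

```text
1.3 [ 0.42537669 -0.01968042  0.24821358] [ 1.06127536 -0.16848195  0.44930678] 0.00011597514096072378 [-0.21   0.048  1.792 -0.     1.302  1.693] jaw ang -1.9029294894162876
in bracket [[-0.00743949 -0.22391267  0.24821358]]
start pt [[0.46310564 0.06664143 0.08      ]]
tin [ 0.38114135 -0.0258878   0.04562392]
washer [ 5.53414434e-01  9.21772147e-03 -5.73132359e-05]
cork [0.34489812 0.24668562 0.03662211]
spindle [ 0.73521493 -0.13637267  0.11711169]
cup [ 0.76083825 -0.31652711  0.0275839 ]
```

arm_command([
  [0, [1.9, 4.3, 0], 0],
  [0, [1.9, 4.3, 0], 0],
  [0, [0, 0, -4.2], 0],
  [0, [0, 0, -4.2], 0],
  [0, [0, 0, -4.2], 0],
  [0, [0, 0, -4.2], 0],
  [0, [0, 0, 0], 0],
])

```text
clock: 2.0
position: [0.4584, 0.0645, 0.0758]
ee_rot: [0.407, -0.414, 0.578, -0.573]
contact_force: [-0.6, 0.1, -1.0]
width: 0.0
```

Run:
```python
from h import *
from rig import manip
s=manip.get_state();p=[.5056,.1895,-.333]
print(s["position"],tob(s["position"][None],p),s["contact_force"])
d=manip.get_image("scene");np.savez("scene1.npz",**d)
im=d["pixels"][:,:,::-1][190:310,270:410];cv2.imwrite("pics/s1.png",cv2.resize(im,None,fx=5,fy=5,interpolation=cv2.INTER_CUBIC))
```

```text
[0.45842607 0.06453979 0.07581443] [[-0.00373552 -0.13351584  0.07581443]] [-0.59979764  0.10119037 -1.04657919]
```

View pics/s1.png

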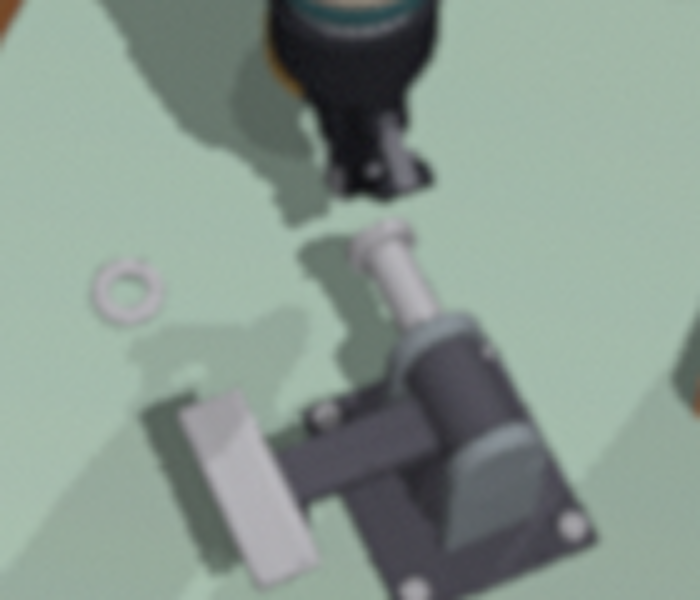

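arm_command([
  [0, [0.28, -0.1, 0.4], 0],
  [0, [0.164, 0.472, 0], 0],
  [0, [0.164, 0.472, 0], 0],
  [0, [0.164, 0.472, 0], 0],
  [0, [0.164, 0.472, 0], 0],
  [0, [0.098, 0.284, 0], 0],
  [0, [0.098, 0.284, 0], 0],
  [0, [0.098, 0.284, 0], 0],
])

```text
clock: 2.85
position: [0.475, 0.0896, 0.0843]
ee_rot: [-0.41, 0.412, -0.575, 0.576]
contact_force: [-0.5, -6.4, 3.2]
width: 0.0003
```

```bash
cat > st.py <<'E'
from h import *
from rig import manip
s=manip.get_state();p=[.5056,.1895,-.333];c,sn=np.cos(p[2]),np.sin(p[2]);F=s["contact_force"]
print("t",round(s["clock"],2),"pos",s["position"].round(4),"br mm",(tob(s["position"][None],p)*1e3).round(1),"F br",np.round([F[0]*c+F[1]*sn,-F[0]*sn+F[1]*c,F[2]],1),"w mm",round(s["width"]*1e3,2),"M",s["moment"].round(2))
E
python3 st.py
```

```text
t 2.85 pos [0.475  0.0896 0.0843] br mm [[   3.7 -104.4   84.3]] F br [ 1.6 -6.2  3.2] w mm 0.25 M [-0.92  0.19 -0.02]
```

arm_command([
  [0, [0.098, 0.284, -0.1], 0],
  [0, [0.098, 0.284, -0.1], 0],
  [0, [0.098, 0.284, 0], 0],
  [0, [0.098, 0.284, 0], 0],
  [0, [0.098, 0.284, 0], 0],
  [0, [0.098, 0.284, 0], 0],
  [0, [0.098, 0.284, 0], 0],
])

```text
clock: 3.55
position: [0.4819, 0.1093, 0.0826]
ee_rot: [-0.41, 0.412, -0.575, 0.576]
contact_force: [-2.1, -6.2, 5.3]
width: -0.0002
```

```bash
python3 st.py
```

```text
t 3.55 pos [0.4819 0.1093 0.0826] br mm [[  3.8 -83.6  82.6]] F br [ 0.  -6.5  5.3] w mm -0.2 M [-0.84  0.28 -0.01]
```

arm_command([
  [0, [0.065, 0.19, 0], 0],
  [0, [0.065, 0.19, 0], 0],
  [0, [0.065, 0.19, 0], 0],
  [0, [0.065, 0.19, 0], 0],
])

```text
clock: 3.95
position: [0.4845, 0.1169, 0.0826]
ee_rot: [-0.41, 0.412, -0.575, 0.576]
contact_force: [-1.8, -6.1, 5.9]
width: -0.0002
```

arm_command([
  [0, [0.033, 0.095, 0], 0],
  [0, [0.033, 0.095, 0], 0],
  [0, [0.033, 0.095, 0], 0],
])

```text
clock: 4.25
position: [0.4854, 0.1197, 0.0826]
ee_rot: [-0.41, 0.412, -0.575, 0.576]
contact_force: [-2.0, -5.5, 4.0]
width: 0.0001
```

arm_command([
  [0, [0.033, 0.095, 0], 0],
  [0, [0.033, 0.095, 0], 0],
  [0, [0.033, 0.095, 0], 0],
])

```text
clock: 4.55
position: [0.4864, 0.1226, 0.0826]
ee_rot: [-0.41, 0.412, -0.575, 0.576]
contact_force: [-1.5, -6.0, 5.3]
width: 0.0002
```

```bash
python3 st.py
```

```text
t 4.55 pos [0.4864 0.1226 0.0826] br mm [[  3.7 -69.5  82.6]] F br [ 0.6 -6.2  5.3] w mm 0.2 M [-0.76  0.27 -0.04]
```

arm_command([
  [0, [0.033, 0.095, 0], 0],
  [0, [0.033, 0.095, 0], 0],
])

```text
clock: 4.75
position: [0.487, 0.1245, 0.0826]
ee_rot: [-0.41, 0.412, -0.575, 0.576]
contact_force: [-1.9, -5.9, 5.0]
width: 0.0002
```

arm_command([
  [0, [0.033, 0.095, 0], 0],
  [0, [0.033, 0.095, 0], 0],
])

```text
clock: 4.95
position: [0.4877, 0.1264, 0.0826]
ee_rot: [-0.41, 0.412, -0.575, 0.576]
contact_force: [-1.9, -5.5, 5.3]
width: 0.0002
```

arm_command([
  [0, [0.033, 0.095, 0], 0],
  [0, [0.033, 0.095, 0], 0],
])

```text
clock: 5.15
position: [0.4879, 0.1273, 0.0826]
ee_rot: [-0.409, 0.413, -0.574, 0.576]
contact_force: [-3.3, -11.1, 5.9]
width: 0.0003
```

```bash
python3 st.py
```

```text
t 5.15 pos [0.4879 0.1273 0.0826] br mm [[  3.7 -64.6  82.6]] F br [  0.5 -11.6   5.9] w mm 0.3 M [-1.59  0.39 -0.  ]
```

arm_command([
  [0, [0.02, 0.057, 0], 0],
  [0, [0, 0, 0], 0],
])

```text
clock: 5.35
position: [0.488, 0.1273, 0.0826]
ee_rot: [-0.409, 0.413, -0.574, 0.576]
contact_force: [-3.3, -11.2, 6.9]
width: -0.0001
```

arm_command([
  [0, [0.02, 0.057, 0], 0],
  [0, [0, 0, 0], 0],
])

```text
clock: 5.55
position: [0.488, 0.1273, 0.0826]
ee_rot: [-0.409, 0.414, -0.574, 0.577]
contact_force: [-3.4, -12.0, 7.8]
width: 0.0001
```

```bash
python3 st.py
```

```text
t 5.55 pos [0.488  0.1273 0.0826] br mm [[  3.7 -64.5  82.6]] F br [  0.7 -12.4   7.8] w mm 0.06 M [-1.84  0.46  0.03]
```

arm_command([
  [0, [0.033, 0.095, 0], 0],
  [0, [0.033, 0.095, 0], 0],
  [0, [0, 0, 0], 0],
])

```text
clock: 5.85
position: [0.4879, 0.1274, 0.0826]
ee_rot: [-0.408, 0.415, -0.573, 0.577]
contact_force: [-4.6, -18.7, 8.8]
width: 0.0001
```

```bash
python3 st.py
```

```text
t 5.85 pos [0.4879 0.1274 0.0826] br mm [[  3.6 -64.4  82.6]] F br [  1.8 -19.2   8.8] w mm 0.14 M [-2.7   0.56  0.03]
```

arm_command([
  [0, [-0.5, -1.5, 0], 0],
  [0, [-0.8, -2.5, 0], 0],
  [0, [0, 0, 4.3], 0],
  [0, [0, 0, 4.3], 0],
  [4, [0, -4, 4.3], 0.13],
  [4, [0.3, -4.5, 0], 0.13],
  [4, [0.3, -4.5, 0], 0.13],
  [4, [0.3, -4.5, 0], 0.13],
  [4, [0.3, -4.5, 0], 0.13],
  [4, [0.3, -4.5, 0], 0.125],
  [4, [0.3, 0, 0], 0],
  [4, [0, 0, 0], 0],
])

```text
clock: 7.05
position: [0.4951, -0.1657, 0.2044]
ee_rot: [0.597, -0.596, 0.381, -0.38]
contact_force: [-1.5, 0.3, -0.7]
width: 0.0397
```

```bash
python3 st.py
python3 - <<'E'
from h import *
from rig import manip
from scipy.optimize import least_squares
pts=[];ims=[]
p0=np.array([.5056,.1895,-.333])
for n in("top","scene"):
    d=manip.get_image(n);np.savez(n+"2.npz",**d)
    w=cloud(d).reshape(-1,3);w=w[np.isfinite(w[:,0])]
    b=tob(w,p0);m=(abs(b[:,0])<.03)&(abs(b[:,1])<.085)&(b[:,2]>.055)&(b[:,2]<.11)&~((abs(b[:,1])<.02))
    pts.append(w[m])
    q=proj(d,bw([0,.03,.07],p0))[0].astype(int);print(n,q)
    im=d["pixels"][q[1]-40:q[1]+40,q[0]-40:q[0]+40,::-1];ims.append(cv2.resize(im,(400,400),interpolation=cv2.INTER_CUBIC))
cv2.imwrite("pics/home.png",np.hstack(ims))
for i in(0,1):
    f=lambda k:sdf(tob(pts[i],[k[0],k[1],k[2]])-[0,0,k[4]],k[3])
    r=least_squares(f,list(p0)+[-.052,0],loss="soft_l1",f_scale=.0015);k=r.x
    print(len(pts[i]),k.round(4),np.median(abs(r.fun)),"hole",bw([0,k[3]+.109,.075],k[:3]))
    B=tob(pts[i],p0);e=B[(abs(B[:,0])<.006)&(B[:,2]>.075)];print("y range",np.sort(e[:,1])[:3],np.sort(e[:,1])[-4:])
E
```

```text
t 7.05 pos [ 0.4951 -0.1657  0.2044] br mm [[ 106.1 -339.1  204.4]] F br [-1.5 -0.2 -0.7] w mm 39.68 M [ 0.    0.01 -0.01]
top [222 177]
scene [368 282]
444 [ 0.5039  0.1897 -0.3314 -0.0504 -0.0008] 0.0008013878965474047 hole [[0.52297232 0.24509807 0.075     ]]
y range [-0.05112935 -0.05102324 -0.05087838] [0.06984136 0.07091175 0.07104959 0.07141858]
615 [ 0.5069  0.1892 -0.3286 -0.0503 -0.0012] 0.0008726909740103574 hole [[0.52585048 0.24475712 0.075     ]]
y range [-0.04953611 -0.04906319 -0.04860134] [0.07318898 0.07362588 0.07377083 0.07498679]
```

View pics/home.png

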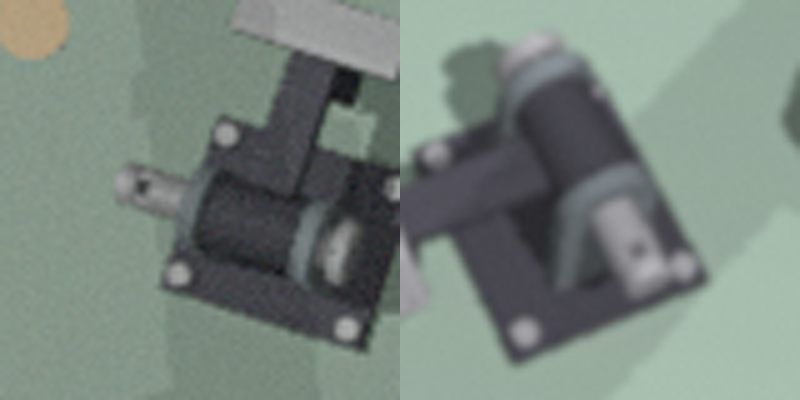

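Run:
```python
from h import *
T=load("top2");S=load("scene2")
p0=[.5056,.1895,-.333]
def ray(d,u,v,z):
    K=d["intrinsics"];r=d["R"].T@np.array([(u-K[0,2])/K[0,0],(v-K[1,2])/K[1,1],1]);c=-d["R"].T@d["t"]
    return c+r*(z-c[2])/r[2]
for n,d,u,v in(("top",T,210,174),("scene",S,375.2,291.2)):
    X=ray(d,u,v,.085);print(n,X,tob(X[None],p0))
# clip
for n,d in(("top",T),("scene",S)):
    w=cloud(load(n.replace("2","")+"0"));
im=[]
for n,d in(("top",load("top0")),("scene",load("scene0"))):
    w=cloud(d);m=(w[...,0]>.45)&(w[...,0]<.53)&(w[...,1]<-.15)&(w[...,1]>-.22)&(w[...,2]>.068)
    k=w[m];a=.442;ex=np.array([np.cos(a),np.sin(a)]);ey=np.array([-np.sin(a),np.cos(a)])
    c=k[:,:2]-[.491,-.187]
    for lo,hi in((.068,.08),(.08,.09),(.09,.1),(.1,.11)):
        s=(k[:,2]>lo)&(k[:,2]<hi)
        if s.any(): print(n,lo,s.sum(),"x",(c[s]@ex*1e3).min().round(1),(c[s]@ex*1e3).max().round(1),"y",(c[s]@ey*1e3).min().round(1),(c[s]@ey*1e3).max().round(1))
```

```text
top [0.52319133 0.24462485 0.085     ] [[-0.00139422  0.05784687  0.085     ]]
scene [0.52508508 0.2454372  0.085     ] [[0.00012995 0.05923362 0.085     ]]
top 0.08 6 x -3.7 5.0 y 1.2 3.1
top 0.09 14 x -10.7 9.2 y -5.9 4.0
top 0.1 23 x -9.7 7.8 y -4.9 3.7
scene 0.068 8 x 2.1 12.0 y -3.5 0.5
scene 0.08 14 x -5.9 13.1 y -2.9 2.7
scene 0.09 22 x -7.6 13.6 y -7.9 3.9
scene 0.1 16 x -2.8 10.1 y -6.4 3.8
```

arm_command([
  [3.5, [-0.3, -2.2, 0], 0],
  [3.5, [0, 0, -3], 0],
  [3.5, [0, 0, -3], 0],
  [3.5, [0, 0, -2.5], 0],
  [3.5, [0, 0, 0], 0],
])

```text
clock: 7.65
position: [0.4895, -0.1839, 0.117]
ee_rot: [-0.597, 0.597, -0.381, 0.376]
contact_force: [0.1, 1.2, -0.8]
width: 0.0348
```

```bash
python3 st.py
python3 - <<'E'
from h import *
from rig import manip
ims=[]
for n,(u,v) in(("top",(383,185)),("scene",(262,172))):
    d=manip.get_image(n);np.savez(n+"3.npz",**d)
    ims.append(cv2.resize(d["pixels"][v-40:v+40,u-40:u+40,::-1],(400,400),interpolation=cv2.INTER_CUBIC))
cv2.imwrite("pics/g.png",np.hstack(ims))
E
```

```text
t 7.65 pos [ 0.4895 -0.1839  0.117 ] br mm [[ 106.8 -358.2  117. ]] F br [-0.3  1.1 -0.8] w mm 34.76 M [ 0.02 -0.    0.03]
```

View pics/g.png

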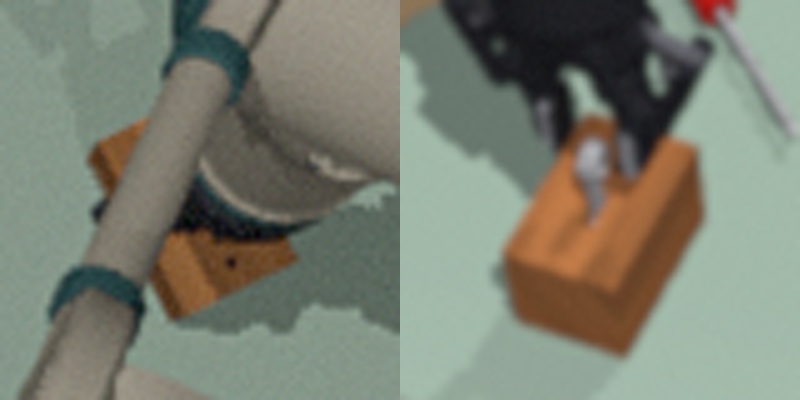

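arm_command([
  [3.0, [0, 0, 0], 0],
  [3.0, [0, 0, 0], 0],
])

```text
clock: 7.95
position: [0.4931, -0.1871, 0.1215]
ee_rot: [0.597, -0.597, 0.378, -0.38]
contact_force: [-0.2, 0.2, -0.2]
width: 0.0301
```

```bash
python3 st.py
```

```text
t 7.95 pos [ 0.4931 -0.1871  0.1215] br mm [[ 111.3 -360.   121.5]] F br [-0.2  0.1 -0.2] w mm 30.14 M [ 0.03 -0.02 -0.04]
```

arm_command([
  [3.0, [-0.1, -0.1, -1.5], 0],
  [3.0, [0, 0, -1.5], 0],
  [2.5, [0, 0, 0], 0],
  [1.6, [0, 0, 0], 0],
  [1.2, [0, 0, 0], 0],
  [1.2, [0, 0, 0], 0],
], grip_force=40)

```text
clock: 8.55
position: [0.4917, -0.1883, 0.0909]
ee_rot: [0.597, -0.597, 0.378, -0.38]
contact_force: [-0.6, 0.4, -0.2]
width: 0.0119
```

```bash
python3 st.py
python3 - <<'E'
from h import *
from rig import manip
d=manip.get_image("scene");np.savez("scene4.npz",**d);u,v=262,172
cv2.imwrite("pics/g2.png",cv2.resize(d["pixels"][v-40:v+40,u-40:u+40,::-1],(480,480),interpolation=cv2.INTER_CUBIC))
E
```

```text
t 8.55 pos [ 0.4917 -0.1883  0.0909] br mm [[ 110.3 -361.6   90.9]] F br [-0.7  0.2 -0.2] w mm 11.88 M [-0.05  0.01  0.06]
```

View pics/g2.png

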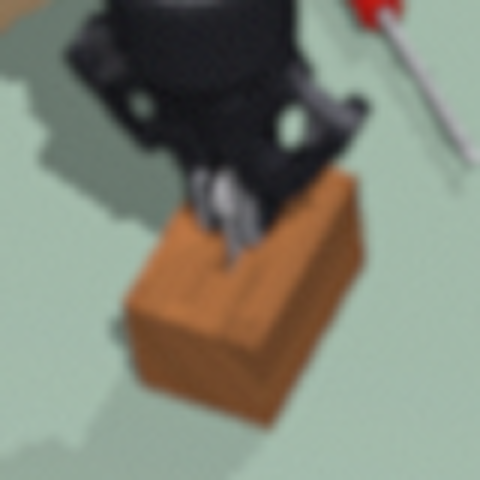

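Clip coil is between the pads at (225,190), no contact force at 12 mm opening. Close firmly.

arm_command([
  [0.6, [0, 0, 0], 0],
  [0.6, [0, 0, 0], 0],
  [0.6, [0, 0, 0], 0],
], grip_force=50)

```text
clock: 8.9
position: [0.4916, -0.1885, 0.0906]
ee_rot: [-0.597, 0.597, -0.378, 0.38]
contact_force: [-0.3, -0.8, 4.8]
width: 0.009
```

```bash
python3 st.py
```

```text
t 8.9 pos [ 0.4916 -0.1885  0.0906] br mm [[ 110.4 -361.8   90.6]] F br [-0.  -0.8  4.8] w mm 8.96 M [-0.16  0.01 -0.02]
```

arm_command([
  [0.3, [0, 0, 0.5], 0],
  [0.3, [0, 0, 1], 0],
  [0.3, [0, 0, 1], 0],
])

```text
clock: 9.2
position: [0.4911, -0.1883, 0.1154]
ee_rot: [-0.597, 0.597, -0.379, 0.379]
contact_force: [0.9, -2.1, -2.7]
width: 0.0092
```

```bash
python3 st.py
```

```text
t 9.2 pos [ 0.4911 -0.1883  0.1154] br mm [[ 109.8 -361.8  115.4]] F br [ 1.6 -1.7 -2.7] w mm 9.24 M [-0.48 -0.21 -0.06]
```

arm_command([
  [0.3, [0, 0, 1], 0],
  [0.3, [0, 0, 1], 0],
  [0.3, [0, 0, 1], 0],
  [0.3, [0, 0, 2], 0],
  [0.3, [0, 0, 3], 0],
  [0.3, [0, 0, 3], 0],
  [0.3, [0, 0, 0], 0],
  [0.3, [0, 0, 0], 0],
])

```text
clock: 10.0
position: [0.4906, -0.1874, 0.2256]
ee_rot: [0.597, -0.597, 0.379, -0.379]
contact_force: [-0.5, -0.4, -0.5]
width: 0.0091
```

```bash
python3 st.py
python3 - <<'E'
from h import *
from rig import manip
d=manip.get_image("scene");np.savez("scene5.npz",**d);s=manip.get_state()
u,v=proj(d,s["position"]-[0,0,.04])[0].astype(int);print(u,v)
cv2.imwrite("pics/g3.png",cv2.resize(d["pixels"][v-50:v+50,u-50:u+50,::-1],(600,600),interpolation=cv2.INTER_CUBIC))
E
```

```text
t 10.0 pos [ 0.4906 -0.1874  0.2256] br mm [[ 109.1 -361.1  225.6]] F br [-0.4 -0.6 -0.5] w mm 9.13 M [0.01 0.02 0.01]
257 139
```

View pics/g3.png

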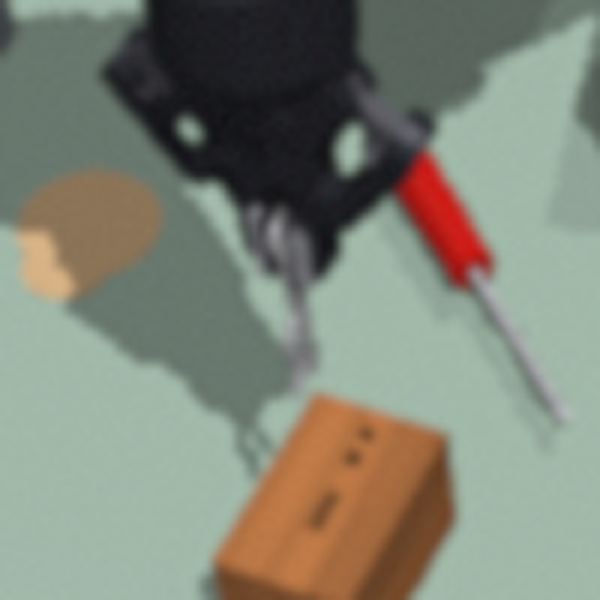

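arm_command([
  [0.3, [0.3, 4, 0], -0.13],
  [0.3, [0.3, 4, 0], -0.13],
  [0.3, [0.3, 4, 0], -0.13],
  [0.3, [0.3, 4, 0], -0.13],
  [0.3, [0.3, 4, 0], -0.13],
  [0.3, [0.3, 4, 0], -0.125],
  [0.3, [0.3, 4, 0], 0],
  [0.3, [0.3, 4, 0], 0],
  [0.3, [0.3, 4, 0], 0],
  [0.3, [0.3, 4, 0], 0],
  [0.3, [0.3, 3.2, 0], 0],
  [0.3, [0, 0, 0], 0],
])

```text
clock: 11.25
position: [0.5229, 0.2477, 0.2228]
ee_rot: [0.41, -0.411, 0.577, -0.575]
contact_force: [-0.6, -0.2, -0.5]
width: 0.0091
```

arm_command([
  [0.3, [0, 0, -1.5], 0],
  [0.3, [0, 0, -1.5], 0],
  [0.3, [0, 0, 0], 0],
  [0.3, [0, 0, 0], 0],
])

```text
clock: 11.65
position: [0.5233, 0.2432, 0.194]
ee_rot: [0.408, -0.41, 0.577, -0.576]
contact_force: [1.2, -0.0, -0.2]
width: 0.009
```

```bash
python3 st.py
python3 - <<'E'
from h import *
from rig import manip
s=manip.get_state();ims=[]
for n in("scene","top"):
    d=manip.get_image(n);np.savez(n+"6.npz",**d)
    u,v=proj(d,s["position"]-[0,0,.06])[0].astype(int);print(n,u-40,v-40)
    ims.append(cv2.resize(d["pixels"][v-40:v+40,u-40:u+40,::-1],(400,400),interpolation=cv2.INTER_CUBIC))
cv2.imwrite("pics/a.png",np.hstack(ims))
E
```

```text
t 11.65 pos [0.5233 0.2432 0.194 ] br mm [[ -0.8  56.6 194. ]] F br [ 1.1  0.3 -0.2] w mm 9.03 M [ 0.01 -0.01  0.05]
scene 336 240
top 164 130
```

View pics/a.png

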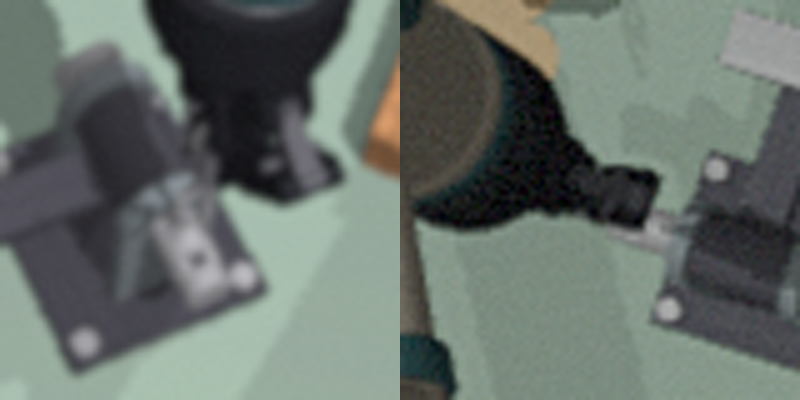

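Run:
```python
from h import *
d=load("scene6");
c=d["pixels"][255:305,352:402,::-1]
cv2.imwrite("pics/b.png",cv2.resize(c,(600,600),interpolation=cv2.INTER_CUBIC))
w=cloud(d);B=tob(w.reshape(-1,3),[.5056,.1895,-.333]).reshape(w.shape)
m=(abs(B[...,0])<.03)&(B[...,1]>.03)&(B[...,1]<.09)&(B[...,2]>.102)
v,u=np.nonzero(m)
for z in range(102,200,8):
    s=(B[v,u,2]*1e3>=z)&(B[v,u,2]*1e3<z+8)
    if s.any(): print(z,s.sum(),np.round([u[s].mean(),v[s].mean()],1),"x",(B[v,u,0][s]*1e3).round(0)[:12],"y",(B[v,u,1][s]*1e3).round(0)[:12])
for z in(.1125,.13,.15,.17,.19):print(z,proj(d,bw([[-.0008,.0566,z],[.0162,.0566,z],[-.0178,.0566,z]],[.5056,.1895,-.333])).round(1).tolist())
```

```text
110 3 [371.3 286. ] x [ 1. 15. 16.] y [59. 55. 57.]
118 11 [373.1 284.6] x [ 3. -1. 12.  3.  1. -1. 13. 10. 15. 12. 15.] y [57. 59. 56. 58. 58. 59. 55. 58. 58. 58. 59.]
126 8 [374.  283.2] x [ 2.  1.  9.  6.  2. 10. 10. 13.] y [59. 60. 58. 58. 59. 58. 60. 59.]
134 8 [374.1 281.4] x [ 1.  3.  2.  0. 11.  8. 14. 12.] y [56. 58. 59. 59. 58. 57. 59. 59.]
142 14 [373.7 279.9] x [ 3.  1. -1. 14.  1. -2. 14. 11.  1. 17. 14. 13.] y [57. 58. 59. 56. 59. 59. 57. 59. 60. 58. 58. 60.]
150 10 [373.2 278.3] x [10.  8. 11. 11.  8.  7. 13. 10.  8. 13.] y [56. 57. 56. 58. 58. 59. 58. 58. 59. 59.]
158 4 [374.5 276. ] x [8. 8. 7. 7.] y [56. 57. 59. 59.]
166 1 [374. 274.] x [9.] y [57.]
174 9 [375.2 274.1] x [11. 10. 10.  9. 11.  7. 11.  9.  7.] y [49. 52. 57. 56. 64. 68. 67. 68. 68.]
182 14 [375.6 273.4] x [10. 10. 11. 11.  9. 11. 11. 11.  9.  8. 11.  9.] y [48. 52. 53. 58. 59. 62. 63. 66. 67. 69. 67. 68.]
190 22 [376.2 271.6] x [ 7. 11. 12. 11. 10. 11. 12. 11. 12. 10. 11. 10.] y [40. 47. 49. 49. 51. 53. 58. 57. 62. 64. 65. 68.]
198 28 [375.5 268. ] x [ 8. 11. 12. 11.  7. 11.  9.  8.  5. 11. 10.  7.] y [41. 46. 48. 50. 52. 51. 52. 53. 53. 51. 54. 56.]
0.1125 [[376.1, 284.6], [368.8, 287.6], [383.3, 281.6]]
0.13 [[376.7, 281.0], [369.4, 284.0], [384.1, 278.0]]
0.15 [[377.5, 276.8], [370.0, 279.9], [385.0, 273.8]]
0.17 [[378.3, 272.5], [370.7, 275.6], [385.9, 269.4]]
0.19 [[379.2, 268.0], [371.5, 271.1], [386.9, 264.9]]
```

View pics/b.png

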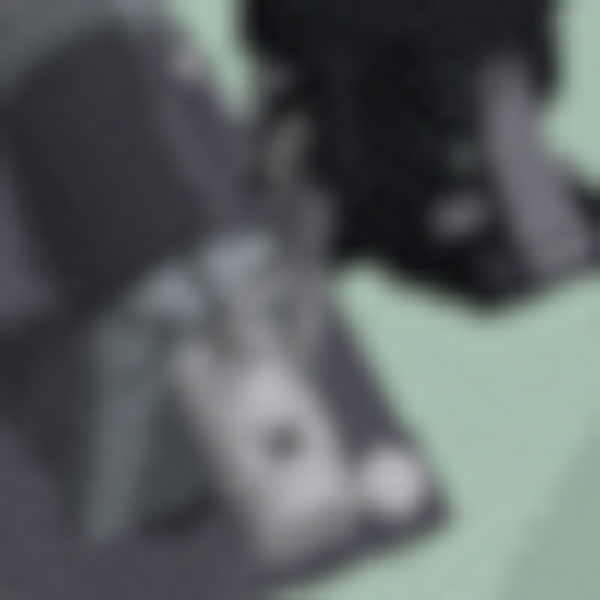

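arm_command([
  [0.3, [0, 0.11, -0.8], 0],
  [0.3, [0, 0, -0.8], 0],
  [0.3, [0, 0, -0.6], 0],
  [0.3, [0, 0, 0], 0],
  [0.3, [0, 0, 0], 0],
  [0.3, [0, 0, 0], 0],
])

```text
clock: 12.35
position: [0.5243, 0.2452, 0.1731]
ee_rot: [-0.41, 0.409, -0.576, 0.577]
contact_force: [-0.0, 0.1, -1.2]
width: 0.0095
```

```bash
python3 st.py
python3 - <<'E'
from h import *
from rig import manip
d=manip.get_image("scene");np.savez("scene7.npz",**d)
c=d["pixels"][255:305,352:402,::-1]
cv2.imwrite("pics/b2.png",cv2.resize(c,(600,600),interpolation=cv2.INTER_CUBIC))
E
```

```text
t 12.35 pos [0.5243 0.2452 0.1731] br mm [[ -0.6  58.7 173.1]] F br [-0.1  0.1 -1.2] w mm 9.48 M [-0.01 -0.   -0.  ]
```

View pics/b2.png

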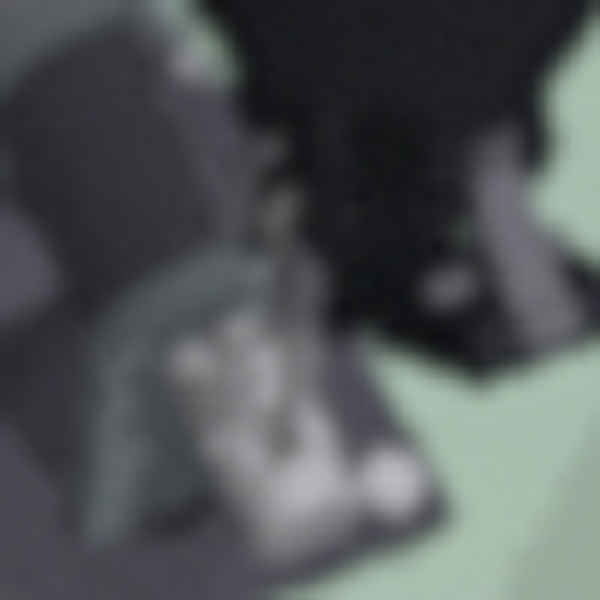

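arm_command([
  [0.3, [0, 0, -0.3], 0],
  [0.3, [0, 0, -0.3], 0],
  [0.3, [0, 0, -0.1], 0],
  [0.3, [0, 0, -0.1], 0],
  [0.3, [0, 0, 0], 0],
])

```text
clock: 12.9
position: [0.524, 0.245, 0.1648]
ee_rot: [0.409, -0.41, 0.577, -0.577]
contact_force: [0.8, 0.1, -0.1]
width: 0.0093
```

```bash
python3 st.py
```

```text
t 12.9 pos [0.524  0.245  0.1648] br mm [[ -0.8  58.5 164.8]] F br [ 0.7  0.3 -0.1] w mm 9.29 M [ 0.01 -0.03  0.02]
```

arm_command([
  [0.3, [0, 0, -0.1], 0],
  [0.3, [0, 0, -0.1], 0],
  [0.3, [0, 0, 0], 0],
])

```text
clock: 13.2
position: [0.524, 0.245, 0.1628]
ee_rot: [0.409, -0.409, 0.577, -0.577]
contact_force: [0.1, 0.4, -0.7]
width: 0.0094
```

```bash
python3 st.py
```

```text
t 13.2 pos [0.524  0.245  0.1628] br mm [[ -0.8  58.5 162.8]] F br [-0.   0.4 -0.7] w mm 9.36 M [ 0.04  0.   -0.03]
```

arm_command([
  [0.3, [0, 0, -0.1], 0],
  [0.3, [0, 0, -0.1], 0],
  [0.3, [0, 0, 0], 0],
])

```text
clock: 13.5
position: [0.5239, 0.245, 0.1608]
ee_rot: [0.409, -0.41, 0.577, -0.577]
contact_force: [0.4, -0.2, 0.1]
width: 0.0095
```

arm_command([
  [0.3, [0, 0, -0.1], 0],
  [0.3, [0, 0, -0.1], 0],
  [0.3, [0, 0, 0], 0],
])

```text
clock: 13.8
position: [0.524, 0.245, 0.1588]
ee_rot: [0.409, -0.41, 0.577, -0.577]
contact_force: [-0.4, -0.3, -1.1]
width: 0.009
```

```bash
python3 st.py
```

```text
t 13.8 pos [0.524  0.245  0.1588] br mm [[ -0.8  58.5 158.8]] F br [-0.2 -0.4 -1.1] w mm 9.04 M [ 0.02 -0.01 -0.  ]
```

arm_command([
  [0.3, [0, 0, -0.15], 0],
  [0.3, [0, 0, -0.15], 0],
  [0.3, [0, 0, -0.15], 0],
  [0.3, [0, 0, -0.15], 0],
  [0.3, [0, 0, 0], 0],
])

```text
clock: 14.3
position: [0.5244, 0.245, 0.1528]
ee_rot: [-0.41, 0.409, -0.576, 0.577]
contact_force: [1.4, -0.2, -1.0]
width: 0.0093
```

```bash
python3 st.py
python3 - <<'E'
from h import *
from rig import manip
d=manip.get_image("scene");np.savez("scene8.npz",**d)
c=d["pixels"][255:305,352:402,::-1]
cv2.imwrite("pics/b3.png",cv2.resize(c,(600,600),interpolation=cv2.INTER_CUBIC))
E
```

```text
t 14.3 pos [0.5244 0.245  0.1528] br mm [[ -0.4  58.6 152.8]] F br [ 1.3  0.3 -1. ] w mm 9.32 M [-0.03 -0.1   0.04]
```

View pics/b3.png

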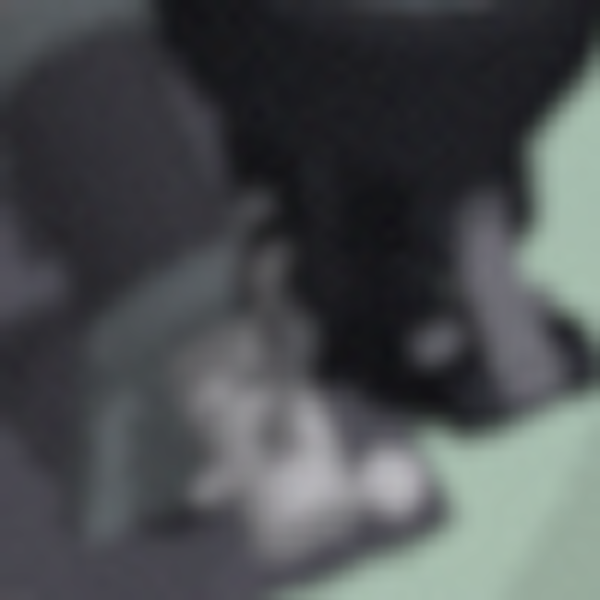

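The leg enters the hole at about (285,425) in this crop, with the sprung arm on the pin's +x side. I'll keep going down.

arm_command([
  [0.3, [0, 0, -0.1], 0],
  [0.3, [0, 0, -0.1], 0],
  [0.3, [0, 0, -0.1], 0],
  [0.3, [0, 0, 0], 0],
])

```text
clock: 14.75
position: [0.5248, 0.2451, 0.1502]
ee_rot: [-0.41, 0.409, -0.576, 0.577]
contact_force: [2.0, -0.1, 0.6]
width: 0.0095
```

arm_command([
  [0.3, [0, 0, -0.1], 0],
  [0.3, [0, 0, -0.1], 0],
  [0.3, [0, 0, 0], 0],
])

```text
clock: 15.05
position: [0.5247, 0.2451, 0.1482]
ee_rot: [-0.41, 0.409, -0.576, 0.577]
contact_force: [2.5, 0.1, 2.4]
width: 0.0088
```

arm_command([
  [0.3, [0, 0, -0.1], 0],
  [0.3, [0, 0, -0.1], 0],
  [0.3, [0, 0, 0], 0],
])

```text
clock: 15.35
position: [0.5247, 0.2451, 0.1459]
ee_rot: [-0.41, 0.409, -0.576, 0.577]
contact_force: [4.5, -0.7, 1.7]
width: 0.0091
```

```bash
python3 st.py
```

```text
t 15.35 pos [0.5247 0.2451 0.1459] br mm [[-1.000e-01  5.870e+01  1.459e+02]] F br [4.5 0.8 1.7] w mm 9.12 M [-0.21 -0.8   0.01]
```

arm_command([
  [0.3, [0, 0, -0.1], 0],
  [0.3, [0, 0, -0.1], 0],
  [0.3, [0, 0, 0], 0],
])

```text
clock: 15.65
position: [0.5248, 0.2451, 0.1446]
ee_rot: [-0.41, 0.409, -0.576, 0.577]
contact_force: [3.1, -1.1, 6.0]
width: 0.0092
```

arm_command([
  [0.3, [0, 0, -0.1], 0],
  [0.3, [0, 0, -0.1], 0],
  [0.3, [0, 0, 0], 0],
])

```text
clock: 15.95
position: [0.5246, 0.2451, 0.1418]
ee_rot: [-0.41, 0.409, -0.576, 0.577]
contact_force: [6.1, -0.9, -1.3]
width: 0.009
```

```bash
python3 st.py
```

```text
t 15.95 pos [0.5246 0.2451 0.1418] br mm [[ -0.2  58.7 141.8]] F br [ 6.   1.1 -1.3] w mm 9.01 M [-0.12 -1.09 -0.03]
```

```bash
python3 - <<'E'
from h import *
from rig import manip
d=manip.get_image("scene");np.savez("scene9.npz",**d)
c=d["pixels"][255:305,352:402,::-1]
cv2.imwrite("pics/b4.png",cv2.resize(c,(600,600),interpolation=cv2.INTER_CUBIC))
E
python3 st.py
```

```text
t 16.0 pos [0.5246 0.245  0.1416] br mm [[ -0.2  58.7 141.6]] F br [5.2 0.6 0.1] w mm 9.02 M [-0.14 -1.16  0.  ]
```

View pics/b4.png

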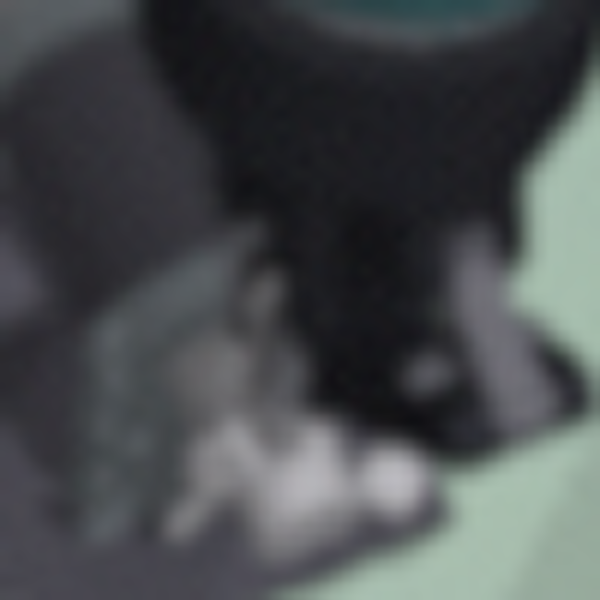

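arm_command([
  [0.3, [0, 0, -0.1], 0],
  [0.3, [0, 0, -0.1], 0],
  [0.3, [0, 0, 0], 0],
])

```text
clock: 16.3
position: [0.5246, 0.2451, 0.1399]
ee_rot: [-0.41, 0.409, -0.576, 0.577]
contact_force: [5.8, -0.6, -0.7]
width: 0.0087
```

arm_command([
  [0.3, [0, 0, -0.1], 0],
  [0.3, [0, 0, -0.1], 0],
  [0.3, [0, 0, 0], 0],
])

```text
clock: 16.6
position: [0.5244, 0.2449, 0.1376]
ee_rot: [-0.409, 0.409, -0.576, 0.577]
contact_force: [6.8, -2.4, -1.7]
width: 0.0095
```

arm_command([
  [0.3, [0, 0, -0.1], 0],
  [0.3, [0, 0, -0.1], 0],
  [0.3, [0, 0, 0], 0],
])

```text
clock: 16.9
position: [0.5243, 0.2447, 0.1354]
ee_rot: [-0.409, 0.41, -0.576, 0.577]
contact_force: [6.5, -1.1, -1.0]
width: 0.0091
```

```bash
python3 st.py
```

```text
t 16.9 pos [0.5243 0.2447 0.1354] br mm [[ -0.4  58.3 135.4]] F br [ 6.5  1.1 -1. ] w mm 9.15 M [-0.34 -1.24  0.09]
```

arm_command([
  [0.3, [0.05, -0.015, 0], 0],
  [0.3, [0.03, -0.01, 0], 0],
  [0.3, [0, 0, 0], 0],
  [0.3, [0, 0, 0], 0],
])

```text
clock: 17.3
position: [0.5245, 0.2445, 0.1351]
ee_rot: [0.409, -0.41, 0.577, -0.577]
contact_force: [5.6, -1.3, 0.0]
width: 0.0092
```

```bash
python3 st.py;  python3 - <<'E'
from h import *
from rig import manip
d=manip.get_image("scene");np.savez("scene10.npz",**d)
c=d["pixels"][255:305,352:402,::-1]
cv2.imwrite("pics/b5.png",cv2.resize(c,(600,600),interpolation=cv2.INTER_CUBIC))
E
```

```text
t 17.3 pos [0.5245 0.2445 0.1351] br mm [[-1.000e-01  5.820e+01  1.351e+02]] F br [5.7 0.6 0. ] w mm 9.23 M [-0.27 -1.13 -0.01]
```

View pics/b5.png

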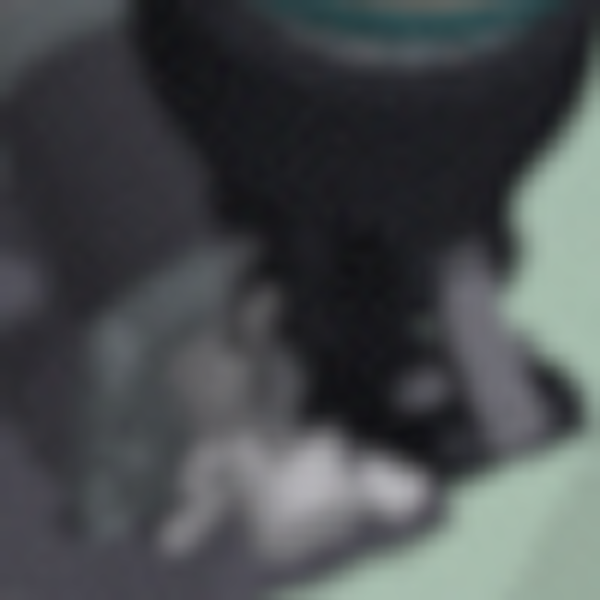

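arm_command([
  [0.3, [0.03, -0.01, -0.1], 0],
  [0.3, [0.03, -0.01, -0.1], 0],
  [0.3, [0, 0, 0], 0],
])

```text
clock: 17.65
position: [0.5247, 0.2444, 0.133]
ee_rot: [0.409, -0.41, 0.577, -0.576]
contact_force: [3.6, -0.6, -2.6]
width: 0.0089
```

arm_command([
  [0.3, [0, 0, -0.1], 0],
  [0.3, [0, 0, -0.1], 0],
  [0.3, [0, 0, 0], 0],
])

```text
clock: 17.95
position: [0.5249, 0.2445, 0.1315]
ee_rot: [0.409, -0.41, 0.577, -0.576]
contact_force: [2.9, -0.8, -2.5]
width: 0.0092
```

arm_command([
  [0.3, [0, 0, -0.1], 0],
  [0.3, [0, 0, 0], 0],
])

```text
clock: 18.15
position: [0.525, 0.2447, 0.1307]
ee_rot: [0.409, -0.41, 0.577, -0.576]
contact_force: [3.5, -1.3, -1.4]
width: 0.0092
```

```bash
python3 st.py
```

```text
t 18.15 pos [0.525  0.2447 0.1307] br mm [[  0.3  58.5 130.7]] F br [ 3.7 -0.  -1.4] w mm 9.21 M [-0.15 -0.64 -0.06]
```

arm_command([
  [0.3, [0, 0, -0.1], 0],
  [0.3, [0, 0, -0.1], 0],
  [0.3, [0, 0, 0], 0],
])

```text
clock: 18.45
position: [0.525, 0.2447, 0.1286]
ee_rot: [0.409, -0.41, 0.577, -0.576]
contact_force: [2.3, -1.0, -1.5]
width: 0.0096
```

arm_command([
  [0.3, [0, 0, -0.1], 0],
  [0.3, [0, 0, 0], 0],
])

```text
clock: 18.65
position: [0.5247, 0.2447, 0.1276]
ee_rot: [0.409, -0.41, 0.577, -0.576]
contact_force: [0.5, -0.3, -1.4]
width: 0.0094
```

arm_command([
  [0.3, [0, 0, -0.1], 0],
  [0.3, [0, 0, 0], 0],
])

```text
clock: 18.85
position: [0.5246, 0.2446, 0.1266]
ee_rot: [0.409, -0.41, 0.577, -0.576]
contact_force: [-0.3, -0.3, -1.3]
width: 0.0094
```

```bash
python3 st.py
```

```text
t 18.85 pos [0.5246 0.2446 0.1266] br mm [[-1.000e-01  5.830e+01  1.266e+02]] F br [-0.2 -0.3 -1.3] w mm 9.45 M [-0.02  0.03 -0.08]
```

arm_command([
  [0.3, [0, 0, -0.07], 0],
  [0.3, [0, 0, 0], 0],
])

```text
clock: 19.05
position: [0.5252, 0.2446, 0.1261]
ee_rot: [0.409, -0.41, 0.577, -0.576]
contact_force: [0.2, 0.2, -1.6]
width: 0.0095
```

```bash
python3 st.py;  python3 - <<'E'
from h import *
from rig import manip
d=manip.get_image("scene");np.savez("scene11.npz",**d)
c=d["pixels"][255:305,352:402,::-1]
cv2.imwrite("pics/b6.png",cv2.resize(c,(600,600),interpolation=cv2.INTER_CUBIC))
E
```

```text
t 19.05 pos [0.5252 0.2446 0.1261] br mm [[  0.5  58.5 126.1]] F br [ 0.1  0.2 -1.6] w mm 9.46 M [ 0.   -0.05  0.01]
```

View pics/b6.png

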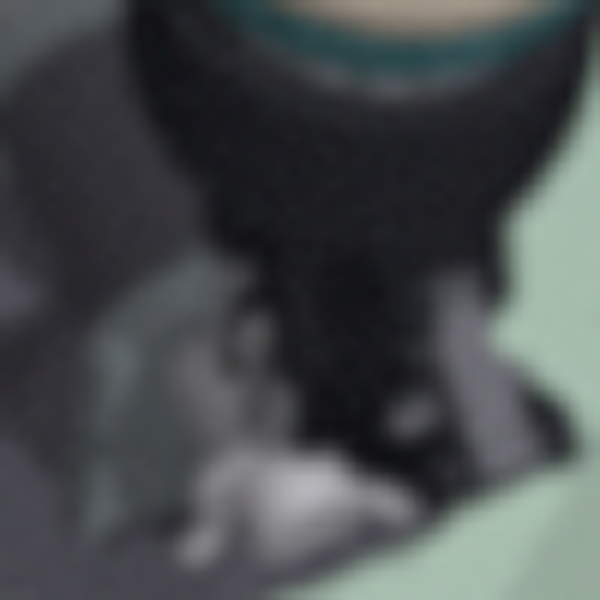

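arm_command([
  [1.2, [0, 0, 0], 0],
  [1.6, [0, 0, 0], 0],
  [2.2, [0, 0, 0], 0],
  [2.6, [0, 0, 0], 0],
  [2.6, [0, 0, 0], 0],
])

```text
clock: 19.6
position: [0.5255, 0.2446, 0.1263]
ee_rot: [-0.409, 0.409, -0.577, 0.577]
contact_force: [0.6, -0.3, 0.3]
width: 0.026
```

```bash
python3 st.py
```

```text
t 19.6 pos [0.5255 0.2446 0.1263] br mm [[  0.8  58.6 126.3]] F br [ 0.7 -0.1  0.3] w mm 25.96 M [-0.02  0.    0.01]
```

arm_command([
  [2.6, [0, 0, 1], 0],
  [2.6, [0, 0, 2], 0],
  [2.6, [0, 0, 3], 0],
  [2.6, [0, 0, 4], 0],
  [2.6, [0, 0, 4], 0],
  [2.6, [-4, -2, 0], 0],
  [2.6, [-4, -2, 0], 0],
  [2.6, [-4, -2, 0], 0],
  [2.6, [0, 0, 0], 0],
])

```text
clock: 20.5
position: [0.3994, 0.1826, 0.2668]
ee_rot: [0.408, -0.411, 0.577, -0.576]
contact_force: [0.4, 0.8, -0.1]
width: 0.0257
```

```bash
python3 st.py;  python3 - <<'E'
from h import *
from rig import manip
p=[.5056,.1895,-.333]
d=manip.get_image("scene");np.savez("scene12.npz",**d)
a=cv2.resize(d["pixels"][240:310,340:410,::-1],(400,400),interpolation=cv2.INTER_CUBIC)
w=cloud(d).reshape(-1,3);B=tob(w,p);m=(abs(B[:,0])<.03)&(B[:,1]>.042)&(B[:,1]<.08)&(B[:,2]>.088)&(B[:,2]<.17)
print("clip pts",m.sum(),B[m].min(0),B[m].max(0))
k=B[m];k=k[k[:,2]>.12];print("coil",k.mean(0),k[:,0].min(),k[:,0].max())
e=load("top2");t=manip.get_image("top");np.savez("top12.npz",**t)
b=cv2.resize(t["pixels"][140:210,180:250,::-1],(400,400),interpolation=cv2.INTER_CUBIC)
cv2.imwrite("pics/end.png",np.hstack([a,b]));cv2.imwrite("pics/endfull.png",d["pixels"][:,:,::-1])
E
```

```text
t 20.5 pos [0.3994 0.1826 0.2668] br mm [[-98.1 -41.3 266.8]] F br [ 0.1  0.9 -0.1] w mm 25.73 M [ 0.   -0.05  0.  ]
clip pts 90 [-0.00763802  0.04409043  0.09033624] [0.01352284 0.06636514 0.14314536]
coil [0.00430238 0.06139307 0.13148152] -0.007638021354327635 0.013522835676035516
```

View pics/end.png

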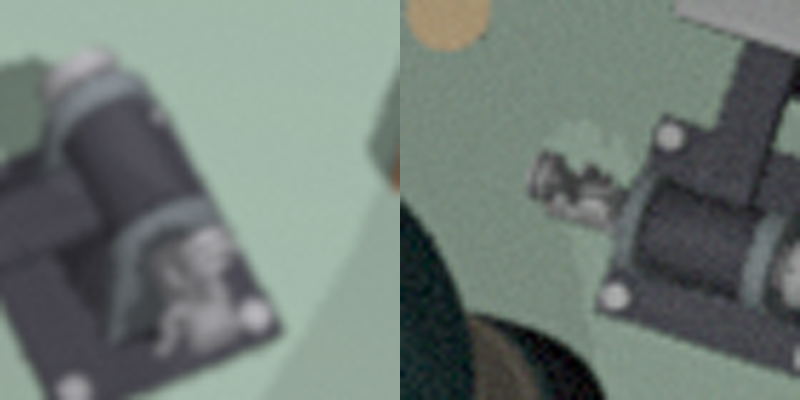

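View pics/endfull.png

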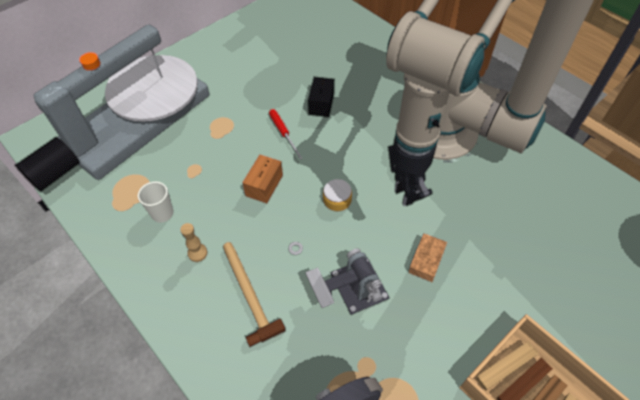

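Run:
```python
from h import *
p=[.5056,.1895,-.333]
for n in("scene","top"):
    d=load(n+"12");w=cloud(d).reshape(-1,3);B=tob(w,p)
    m=(abs(B[:,0])<.03)&(B[:,1]>.042)&(B[:,1]<.08)&(B[:,2]>.11)&(B[:,2]<.17);k=B[m]
    print(n,m.sum(),np.sort(k[:,2])[-8:].round(4),"mean",k.mean(0).round(4),"x",np.percentile(k[:,0],[3,97]).round(4),"y",np.percentile(k[:,1],[3,97]).round(4))
    m2=(abs(B[:,0])<.006)&(abs(abs(B[:,1])-.03)<.003)&(B[:,2]>.08);print("cheek top z (0.098)",np.median(B[m2,2]))
    o=load(n+"0");dw=cloud(o);
    # pin home check
    h=(abs(B[:,0])<.012)&(B[:,1]<-.035)&(B[:,1]>-.08)&(B[:,2]>.07)&(B[:,2]<.1);print("head min y",np.sort(B[h,1])[:5].round(4))
    print(proj(d,bw([[0,.0585,.129],[0,.0585,.086]],p)))
```

```text
scene 75 [0.1376 0.1377 0.1381 0.1388 0.1392 0.1394 0.1399 0.1431] mean [0.0045 0.0616 0.1296] x [-0.0053  0.0131] y [0.0557 0.0652]
cheek top z (0.098) 0.09641325087780636
head min y [-0.05   -0.0491 -0.0489 -0.0486 -0.0486]
[[376.7608157  282.12786293]
 [375.13651139 290.69288154]]
top 52 [0.1366 0.1366 0.1367 0.1377 0.1381 0.1382 0.1387 0.1402] mean [1.000e-04 5.770e-02 1.309e-01] x [-0.0096  0.0093] y [0.0535 0.0629]
cheek top z (0.098) 0.0966359185656262
head min y [-0.0512 -0.0511 -0.051  -0.051  -0.051 ]
[[204.74398075 170.6360765 ]
 [209.8271376  173.33644239]]
```

```bash
python3 -c "
from rig import manip
print(manip.sign_off())"
```

```text
the job is handed in; nothing more can be done
None
```

The pin is fully home and the R-clip is in its cross hole with the bow round the pin, standing upright by itself. The job was handed in at about 20.5 s of the 72 s allowed.

- **Pin:** I pushed the head along bracket +y with the closed fingers. Resistance stayed near 6 N until the pin stopped dead against its inner stop; I held about 19 N there (about 21 N total at the wrist).
- **Clip:** I lifted it from the wooden block, not the black look-alike, and turned it to line up with the pin. Its leg went into the hole on the first try. At the readings I took, force on the tool was never above about 7 N. The force faded to nothing about where home was expected, and I let go there.
- **Last checks:**
  - Depth from both cameras puts the coil centre about 54 mm above the pin axis.
  - The top camera puts the coil directly over the hole.
  - The pin head had not moved since it went home.
  - By eye in the final picture, everything else on the bench is where it started.
- **Disagreements:**
  - The two cameras differ by 2–4 mm in places, so the scene camera's coil reading is shifted sideways.
  - The vertical push read 6 N at most, below the 8–15 N you gave, with up to about 6.5 N sideways instead.
  - I did not press on past home to feel the final steep rise.

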